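# Turn the welded plate over on the turning ramp

### The job

Turn the short plate with the two weld beads over: carry it level above the round top edge of the turning ramp so that it lies lengthwise across the edge with only its end over the ramp and the rest over the tray, then let go a few centimetres above the edge, so that the fall flips it. It must come to rest flat in the tray, bead side down.

Things in the scene. Friction and masses are not known exactly. Their poses are not given: they have to be found in the camera images.
- coupon: Bare steel plate 80 long (x) x 40 wide (y) x 8 thick, about 0.2 kg, flat on the table. On its upper face two dark weld beads, 8 wide, 36 long, 2 proud, run across it 27 either side of the middle. Not the longer, narrower beadless bar or the round flange near it. Origin: centre of the plain underside; z points up out of the bead face. Take it from above across its width, at mid-length.
- lip (a point): Middle of the ramp's top edge, on top of a 10 mm round bar, 130 long (y), 180 above the table. +x is level, to the ramp side (sheet falling at 40 degrees); below the bar on the -x side is only the tray. A level plate, length along x, middle 24 to the -x side of the bar (14 to 34 will do), let go with its underside 20 to 50 above the bar, flips. Farther out it misses the bar.
- tray (a point): Centre of the inner floor of the fixed shallow tray under the ramp's edge, 6 above the table; axes as the lip's. The lip is 37.5 to +x and 174 above this point. Inside 225 along x (75 of it under the overhanging ramp) and 140 along y; walls reach 20 above the table, the one under the ramp 70.

How it is judged (in metres and radians):
On the way, in this order (a step that is already met when the one before it is completed fails the run):
1. the plate is carried level, bead side up, above the ramp's top edge (z of coupon in the frame of lip above 0.005 m and horizontal distance between coupon and lip below 0.07 m and angle between coupon's own z axis and vertical below 0.35 rad), for 0.1 s.
2. let go, it turns past upright by itself while falling, untouched by the robot (angle between coupon's own z axis and vertical above 1.6 rad and contact force between coupon and the arm below 0.1 N and contact force between coupon and the fingers below 0.1 N).
At the end, for the whole second after the job is handed in: The plate lies still inside the tray, bead side down, flat to within 10 degrees, its upper face less than 20 mm above the tray floor (angle between coupon's own z axis and vertical above 2.967 rad and x of coupon in the frame of tray between -0.1125 and 0.1125 m and y of coupon in the frame of tray between -0.07 and 0.07 m and z of coupon in the frame of tray below 0.02 m and linear speed of coupon below 0.02 m/s); the robot touches nothing.
It also fails if it takes over 32 s, if anything falls off the work surface, if the arm or the gripper's body presses on something with over 40 N, if the wrist force passes 120 N, or if a joint passes its speed limit or range.

### The arm

A 6-joint arm with a two-finger parallel gripper is mounted at the origin on the work surface. World frame = base frame: x ahead of the robot, y to its left, z up, the work surface at z = 0. Lengths are in mm, angles in rad, forces in N, time in s.
With the tool pointing down it reaches from about 325 to 900 mm from the base axis. Payload 3.5 kg.
Tool frame: the origin (TCP) lies between the finger pads; the fingertips stand 14 mm ahead of it and the grasp point (between the pads) lies 5 mm behind it (r.tip_reach is the distance from the TCP to the fingertips, in mm); z points along the fingers, y is the line along which they close (so a half turn about z gives the same grasp; the last joint's range is limited). The gripper opens to 85 mm and grips with 20 to 120 N. Pads are 22 mm wide; open, the fingers measure 114 mm over their backs; the gripper's body (76 mm by 85 mm) begins 54 mm behind the grasp point. The pads swing forward as they close: fully open they stand 13 mm farther back than shut.
Start: joints at [-0.103, 0.276, -0.026, 1.268, 0, 1.467], TCP at [624.997, -0.01, 245.313] pointing down, gripper open.
Joint ranges: [-3.12, 3.12], [-0.85, 1.88], [-1.08, 1.24], [-1.95, 2.15], [-1.57, 1.53], [-3.14, 3.14]. Speed limits (rad/s): [2.57, 2.57, 3.14, 3.14, 3.14, 3.14].

### API

Orientations are given as a unit quaternion [w, x, y, z].
In Python, from bench import r gives the robot as it stands.
- The arm moves only by the tool arm_command, never from a script. Its arguments are lists of equal length, an entry for each row: "gripper": the closure in counts, from 0 (fully open) to 255 (shut); "dp": the shift along the tool's x, y, z in cm, a list of three; "spin": the turn about the tool's z in rad. In form: {"gripper": [gripper, ...], "dp": [[x, y, z], ...], "spin": [spin, ...]}. A call has 1 to 10 rows; each row is the pose to reach, as a shift and turn from the pose commanded when the call began, along the tool's axes at that moment; what a row does not reach only later rows make up. A row lasts 1/12 s, in which the tool goes at most 41.7 mm and 7.16 degrees, less where a joint would pass 70% of its speed; a pose out of reach is approached as far as the arm can. A call with a gripper value outside its range is refused whole. The fingers move at their own pace and stop on an object; "grip_force" is the grip in N (left out, the last holds). Time passes only in rows, so rows that repeat a pose let the fingers close. It gives the time, the measured TCP pose, the force, the opening and the grip force at its end, in the units of the state.
- r.read_state(): the state, without advancing time (a new reading comes with each control period).
- r.grab_frame(name): name is "scene" or "side" or "wrist"; returns (picture, depth): 384x512x3 uint8, blue, green, red; 384x512 float32, mm along the optical axis (not along the pixel's ray), 0 where there is no reading.
- r.camera_info(name): a dict with "vertical_fov" (degrees; the focal length in pixels is half the picture's height over the tangent of half this angle, whatever the lens; pixels are square), "cx", "cy" (the principal point, pixels), "origin" and "rotation" of the camera in the world; the wrist camera has in their place "T_tool_cam" (4x4, takes a point from camera to tool coordinates, whose origin is the TCP and whose axes are the flange's). Camera axes: x right, y down, z forward; pixel columns grow to the right and rows downward; lengths in mm; the calibration is good to about 2 mm. A picture is of the moment at which its call begins: read the wrist's pose just before it. camera_info takes no time and is no camera call.
- r.job_done(): hands the job in; it is judged then, once.
The state is a dict: "time": time; "q": joint angles; "joint_vel": joint speeds; "joint_efforts": joint torques, N m; "tcp_pos": TCP position; "orientation": TCP orientation; "contact_force": force on the tool from outside, world axes, zero at the start; "ft_torque": the same for the moment, N m; "width": finger opening in mm; "grip_force": force on a finger pad.
Only numpy, scipy, OpenCV 4.12 (cv2) and the standard library are available. Lean on these libraries where they do the work, as an engineer would, in place of code of your own. Each camera call takes 0.05 s, during which the arm holds its last target. There are 200 camera calls.

## Working session

There is one attempt and no reset: what is moved stays moved. The work goes in short steps, Python scripts to look and compute and a tool call to move; the robot and the scene stay as the last step left them, time stands still between calls to the robot, and variables do not carry over. Pictures are saved under pics/ and viewed, at most 10 in all, crops included, and the job is handed in when it is done.

Besides the shell and the picture viewer there is one more tool, called in YAML: its name, and indented under it one key for each argument. arm_command: Moves the arm, as the interface text tells. Its arguments: {"type":"object","properties":{"gripper":{"type":"array"},"dp":{"type":"array"},"spin":{"type":"array"},"grip_force":{"type":"number"}},"required":["gripper","dp","spin"]}

```bash
mkdir -p pics && cat > h.py <<'E'
import numpy as np, cv2
from bench import r
from scipy.spatial.transform import Rotation as R
def cam(name, st=None):
    c=r.camera_info(name)
    if 'T_tool_cam' in c:
        st=st or r.read_state(); q=st['orientation']
        T=np.eye(4); T[:3,:3]=R.from_quat([q[1],q[2],q[3],q[0]]).as_matrix(); T[:3,3]=st['tcp_pos']
        M=T@np.array(c['T_tool_cam'])
    else:
        M=np.eye(4); M[:3,:3]=np.array(c['rotation']).reshape(3,3); M[:3,3]=c['origin']
    return 192/np.tan(np.radians(c['vertical_fov'])/2), c['cx'], c['cy'], M
def cloud(d,k):
    f,cx,cy,M=k
    v,u=np.indices(d.shape)
    P=np.stack([(u-cx)/f*d,(v-cy)/f*d,d],-1)
    return P@M[:3,:3].T+M[:3,3]
def ray(uv,z,k):
    f,cx,cy,M=k
    uv=np.atleast_2d(uv).astype(float)
    D=np.c_[(uv[:,0]-cx)/f,(uv[:,1]-cy)/f,np.ones(len(uv))]@M[:3,:3].T
    return M[:3,3]+D*((z-M[2,3])/D[:,2])[:,None]
E
python3 - <<'E'
from h import *
s=r.read_state(); print(s['time'],s['tcp_pos'],s['orientation'])
ims=[]
for n in ['scene','side','wrist']:
    k=cam(n); im,d=r.grab_frame(n); np.savez('f_'+n,im=im,d=d,M=k[3],k=k[:3]); ims.append(im); print(n,k)
cv2.imwrite('pics/a.png',cv2.resize(np.vstack([np.hstack(ims[:2])]),(800,300)))
cv2.imwrite('pics/scene.png',ims[0]); cv2.imwrite('pics/wrist.png',ims[2])
E
```

```text
0.0 [6.24253467e+02 6.68678318e-02 2.44139633e+02] [-0.00085404  0.70709889  0.70711379 -0.0007169 ]Traceback (most recent call last):
  File "<stdin>", line 5, in <module>
  File "h.py", line 11, in cam
    M=np.eye(4); M[:3,:3]=np.array(c['rotation']).reshape(3,3); M[:3,3]=c['origin']
                          ~~~~~~~~~~~~~~~~~~~~~~~~~~~~~~~^^^^^
ValueError: cannot reshape array of size 4 into shape (3,3)
```

Rotation is a quaternion (w first).

```bash
sed -i "s/np.array(c\['rotation'\]).reshape(3,3)/R.from_quat(np.roll(c['rotation'],-1)).as_matrix()/" h.py
python3 - <<'E'
from h import *
ims=[]
for n in ['scene','side','wrist']:
    k=cam(n); im,d=r.grab_frame(n); np.savez('f_'+n,im=im,d=d,M=k[3],k=k[:3]); ims.append(im); print(n,k)
cv2.imwrite('pics/a.png',ims[1])
cv2.imwrite('pics/scene.png',ims[0]); cv2.imwrite('pics/wrist.png',ims[2])
E
```

```text
scene (np.float64(391.5556119260693), 258.30203607872176, 190.39758174703675, array([[-4.65898948e-02,  6.63489217e-01, -7.46733849e-01,
         1.17860630e+03],
       [ 9.98868696e-01,  2.38165984e-02, -4.11594188e-02,
        -3.82531899e+01],
       [-9.52417036e-03, -7.47806679e-01, -6.63848222e-01,
         7.28928827e+02],
       [ 0.00000000e+00,  0.00000000e+00,  0.00000000e+00,
         1.00000000e+00]]))
side (np.float64(440.02918119736205), 255.74611331687822, 184.43951389870512, array([[ 8.63458731e-01, -2.67312122e-01,  4.27765414e-01,
         2.04799224e+02],
       [-5.04241496e-01, -4.79946506e-01,  7.17907978e-01,
        -6.06586061e+02],
       [ 1.33990109e-02, -8.35580984e-01, -5.49203866e-01,
         5.73842534e+02],
       [ 0.00000000e+00,  0.00000000e+00,  0.00000000e+00,
         1.00000000e+00]]))
wrist (np.float64(271.134595817093), 256.27203975463067, 190.03179009821147, array([[ 9.99997897e-01,  1.59286040e-03, -1.29145793e-03,
         6.24799099e+02],
       [ 1.17381274e-03, -9.61035975e-01, -2.76420832e-01,
         6.96188791e+01],
       [-1.68143732e-03,  2.76418735e-01, -9.61035824e-01,
         3.72592259e+02],
       [ 0.00000000e+00,  0.00000000e+00,  0.00000000e+00,
         1.00000000e+00]]))
```

View pics/scene.png

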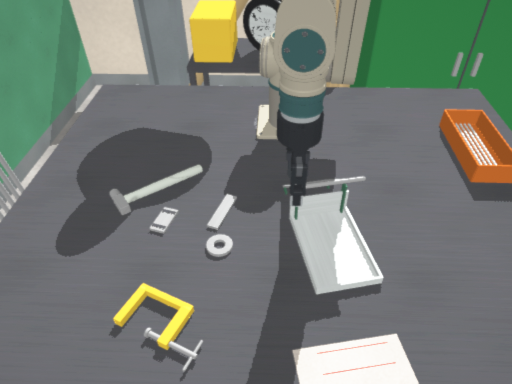

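View pics/a.png

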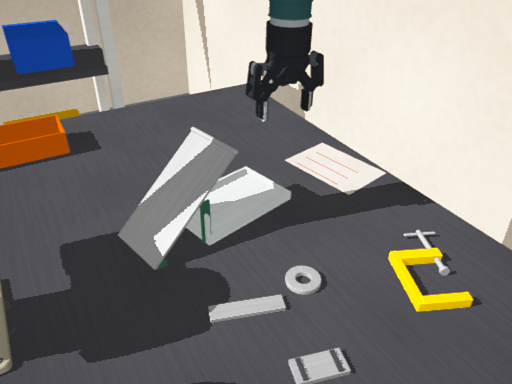

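View pics/wrist.png

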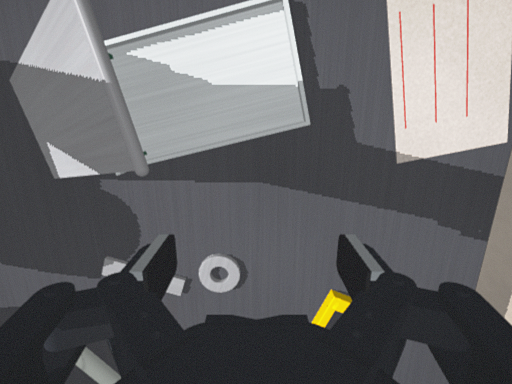

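The scene view shows the coupon at about (164,220), the bar at about (285–365,184) and the tray at about (335,245). In the side view the coupon is at (319,366) and the bar runs (196,130)–(236,152). In the wrist view the bar runs (85,0)–(140,170), with the ramp to its left (-x) and the tray to its right.

```bash
python3 - <<'E'
from h import *
def load(n):
    z=np.load(f'f_{n}.npz'); return z['im'],z['d'],(*z['k'],z['M'])
for n,roi,box in [('scene',(140,200,190,240),0),('side',(280,340,360,384),0)]:
    im,d,k=load(n); P=cloud(d,k); x0,y0,x1,y1=roi
    z=P[y0:y1,x0:x1,2]; g=im[y0:y1,x0:x1].min(-1)
    m=(z>3)&(z<20); print(n,'tablez',np.median(z[~m]),m.sum(),np.median(z[m]))
    c=max(cv2.findContours(m.astype(np.uint8),0,1)[0],key=cv2.contourArea).reshape(-1,2)+[x0,y0]
    w=ray(c,9,k)[:,:2].astype(np.float32); print('coupon depthmask',cv2.minAreaRect(w))
    m=(cv2.medianBlur(im[y0:y1,x0:x1],3).min(-1)>95)
    m=cv2.morphologyEx(m.astype(np.uint8),3,np.ones((7,7)))
    c=max(cv2.findContours(m,0,1)[0],key=cv2.contourArea).reshape(-1,2)+[x0,y0]
    print('bright',cv2.minAreaRect(ray(c,9,k)[:,:2].astype(np.float32)),c.min(0),c.max(0))
for n,roi in [('scene',(270,160,390,215)),('side',(170,110,260,170)),('wrist',(50,0,160,190))]:
    im,d,k=load(n); P=cloud(d,k); x0,y0,x1,y1=roi
    Q=P[y0:y1,x0:x1].reshape(-1,3); Q=Q[(d[y0:y1,x0:x1].ravel()>0)]
    Q=Q[(Q[:,2]>172)&(Q[:,2]<186)&(abs(Q[:,0]-560)<150)]
    if len(Q)<10: print(n,len(Q)); continue
    print(n,'bar',len(Q),cv2.minAreaRect(Q[:,:2].astype(np.float32)),np.percentile(Q[:,2],[5,50,95]))
    
# tray rim / floor
for n in ['scene','wrist']:
    im,d,k=load(n); P=cloud(d,k)
    m=(abs(P[...,2]-20)<4)&(im.min(-1)>80)&(P[...,0]>480)&(P[...,0]<850)&(P[...,1]>0)&(P[...,1]<350)
    print(n,'rim',m.sum(),cv2.minAreaRect(P[m][:,:2].astype(np.float32)))
E
```

```text
scene tablez 0.1602227020795226 415 8.174881651382748
coupon depthmask ((489.8642272949219, -319.24822998046875), (44.07154083251953, 86.25006866455078), 74.98823547363281)
bright ((490.2550048828125, -319.9696044921875), (150.60057067871094, 128.7332000732422), 10.219109535217285) [140 200] [189 239]
side tablez -0.12598900865725682 1477 8.097907596999562
coupon depthmask ((483.5560607910156, -322.62286376953125), (43.1907844543457, 81.5831527709961), 75.01496124267578)
bright ((483.12847900390625, -324.8154602050781), (49.98869705200195, 85.65325164794922), 75.11079406738281) [288 347] [350 383]
scene bar 275 ((524.2127685546875, 93.70391845703125), (11.091495513916016, 134.63587951660156), 12.829741477966309) [174.01486295 178.72163826 181.51865189]
side bar 275 ((519.8839111328125, 91.62076568603516), (11.38455581665039, 139.73822021484375), 14.458601951599121) [172.21277348 177.35777295 179.96311102]
wrist bar 2890 ((527.2056274414062, 80.48893737792969), (10.434683799743652, 116.62181091308594), 13.391866683959961) [174.75607432 178.75048741 180.39141905]
scene rim 584 ((570.4563598632812, 104.3526611328125), (215.99295043945312, 152.1138916015625), 13.25536823272705)
wrist rim 2130 ((569.1297607421875, 102.10444641113281), (217.67469787597656, 150.4899444580078), 13.528953552246094)
```

Measured so far: the coupon is near (487,-321) with its long axis at -15°. The lip is near (523,93), with tray outward direction +13.3°; the bar height, length and width and the tray rim all match the given sizes. I'm moving above the coupon for a close look.

arm_command:
  gripper: [0, 0, 0, 0, 0, 0, 0, 0, 0, 0]
  dp:
    - [-32.1, -13.8, 11.5]
    - [-32.1, -13.8, 11.5]
    - [-32.1, -13.8, 11.5]
    - [-32.1, -13.8, 11.5]
    - [-32.1, -13.8, 11.5]
    - [-32.1, -13.8, 11.5]
    - [-32.1, -13.8, 11.5]
    - [-32.1, -13.8, 11.5]
    - [-32.1, -13.8, 11.5]
    - [-32.1, -13.8, 11.5]
  spin: [-1.309, -1.309, -1.309, -1.309, -1.309, -1.309, -1.309, -1.309, -1.309, -1.309]

```text
time: 0.98
tcp_pos: [483.9, -324.6, 128.0]
orientation: [-0.002, 0.184, 0.983, -0.0]
contact_force: [-0.2, 0.1, -0.1]
width: 85.4
grip_force: 0.0
```

arm_command:
  gripper: [0, 0, 0, 0]
  dp:
    - [0, 0, 0]
    - [0, 0, 0]
    - [0, 0, 0]
    - [0, 0, 0]
  spin: [-0.06, -0.06, -0.06, -0.06]

```text
time: 1.32
tcp_pos: [487.2, -320.6, 130.4]
orientation: [0.0, 0.155, 0.988, 0.0]
contact_force: [0.1, 0.2, 0.4]
width: 85.5
grip_force: 0.0
```

```bash
python3 - <<'E'
from h import *
s=r.read_state(); k=cam('wrist',s); im,d=r.grab_frame('wrist'); P=cloud(d,k)
T=R.from_quat(np.roll(s['orientation'],-1)).as_matrix()
print(s['tcp_pos'],'tool y deg',np.degrees(np.arctan2(T[1,1],T[0,1])), 'tz',T[:,2])
m=(P[...,2]>4)&(P[...,2]<18)&(d>0)&(abs(P[...,0]-487)<80)&(abs(P[...,1]+321)<80)
m=cv2.morphologyEx(m.astype(np.uint8),2,np.ones((3,3)))
c=max(cv2.findContours(m,0,1)[0],key=cv2.contourArea).reshape(-1,2)
print(cv2.minAreaRect(ray(c,8,k)[:,:2].astype(np.float32)),np.median(P[m>0][:,2]),c.min(0),c.max(0))
cv2.imwrite('pics/b.png',im)
E
```

```text
[ 487.18729788 -320.64329917  130.37667866] tool y deg 72.11011865234408 tz [ 7.12636420e-05  7.19301021e-05 -9.99999995e-01]
((486.84051513671875, -321.65625), (39.97795486450195, 80.38140106201172), 75.05650329589844) 8.097196923848273 [232 145] [277 227]
```

View pics/b.png

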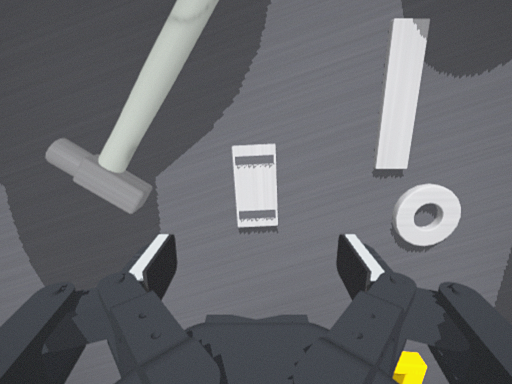

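The close view shows the coupon at cols 232–277, rows 145–227. It measures 40.0 x 80.4 mm at (486.8,-321.7), angle 75.06°, which matches the given size, and the fingers have clear room. Descending and gripping.

arm_command:
  gripper: [0, 0, 0, 0, 0, 0, 0, 0]
  dp:
    - [0, -0.1, 3]
    - [0, -0.1, 6]
    - [0, -0.1, 8]
    - [0, -0.1, 10]
    - [0, -0.1, 11]
    - [0, -0.1, 11.4]
    - [0, -0.1, 11.4]
    - [0, -0.1, 11.4]
  spin: [-0.05, -0.05, -0.05, -0.05, -0.05, -0.05, -0.05, -0.05]

```text
time: 2.03
tcp_pos: [487.6, -322.3, 17.3]
orientation: [0.001, 0.13, 0.991, -0.0]
contact_force: [-0.2, -0.4, -0.1]
width: 85.4
grip_force: 0.0
```

arm_command:
  gripper: [200, 200, 200, 200, 200, 200, 200, 200, 200, 200]
  dp:
    - [0, 0, 0]
    - [0, 0, 0]
    - [0, 0, 0]
    - [0, 0, 0]
    - [0, 0, 0]
    - [0, 0, 0]
    - [0, 0, 0]
    - [0, 0, 0]
    - [0, 0, 0]
    - [0, 0, 0]
  spin: [0, 0, 0, 0, 0, 0, 0, 0, 0, 0]
  grip_force: 50

```text
time: 2.87
tcp_pos: [487.4, -322.5, 17.6]
orientation: [0.001, 0.13, 0.991, -0.0]
contact_force: [-1.0, 0.5, 5.5]
width: 37.6
grip_force: 49.5
```

arm_command:
  gripper: [200, 200, 200, 200, 200, 200, 200, 200, 200, 200]
  dp:
    - [0, 0, -1]
    - [0, 0, -3]
    - [0, 0, -6]
    - [0, 0, -9]
    - [0, 0, -12]
    - [0, 0, -15]
    - [0, 0, -19]
    - [0, 0, -22.5]
    - [0, 0, -23.7]
    - [0, 0, -23.7]
  spin: [0, 0, 0, 0, 0, 0, 0, 0, 0, 0]

```text
time: 3.7
tcp_pos: [488.5, -323.5, 257.8]
orientation: [0.003, 0.13, 0.991, -0.002]
contact_force: [0.2, -0.7, -3.2]
width: 37.3
grip_force: 50.8
```

```bash
python3 - <<'E'
from h import *
s=r.read_state(); k=cam('wrist',s); im,d=r.grab_frame('wrist'); P=cloud(d,k)
T=R.from_quat(np.roll(s['orientation'],-1)).as_matrix()
m=(abs(P[...,2]-s['tcp_pos'][2]+8)<15)&(d>0)&(im.min(-1)>110)
m=cv2.morphologyEx(m.astype(np.uint8),3,np.ones((5,5)))
L=(P-s['tcp_pos'])@T
c=max(cv2.findContours(m,0,1)[0],key=cv2.contourArea)
mm=cv2.drawContours(np.zeros_like(m),[c],-1,1,-1)*m>0
Q=L[mm]; A=np.c_[Q[:,:2],np.ones(len(Q))]
print(s['tcp_pos'],s['contact_force'],s['width'],len(Q),Q.min(0),Q.max(0)); print('plane tool z=',np.linalg.lstsq(A,Q[:,2],rcond=None)[0],cv2.minAreaRect(Q[:,:2].astype(np.float32)))
# targets
a=np.radians(13.3); lip=np.array([523,92.7]); t=lip+24*np.array([np.cos(a),np.sin(a)])
print('target',t,'tool dp',T.T@np.r_[t-s['tcp_pos'][:2],0]/10,'spin',-(a+np.pi/2-np.arctan2(T[1,1],T[0,1])))
cv2.imwrite('pics/c.png',im)
E
```

```text
[ 488.50784294 -323.51629204  257.79762271] [ 0.21634148 -0.66163445 -3.17646868] 37.32796227550391 9747 [ -96.07348189  -56.2993945  -128.32910917] [ 69.62061532  56.13281324 259.4945647 ]
plane tool z= [-1.05335704e-01 -3.68793707e-03  9.27968486e+00] ((-13.084457397460938, -0.49927520751953125), (112.44646453857422, 165.40591430664062), 89.7073745727539)
target [546.35629295  98.22119369] tool dp [ 5.30898908 42.23585982 -0.19047478] spin -0.4935167762048296
```

View pics/c.png

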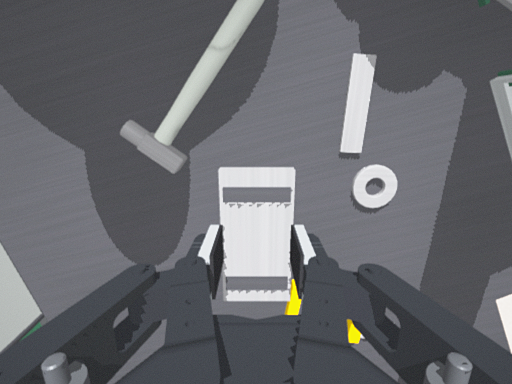

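The plate is held between the pads at mid-length (cols 220–295, rows 168–300) and looks level. Carrying it over now.

arm_command:
  gripper: [200, 200, 200, 200, 200, 200, 200, 200, 200, 200]
  dp:
    - [0.2, 1.5, 0]
    - [0.5, 4, 0]
    - [0.9, 7, 0]
    - [1.3, 10, 0]
    - [1.6, 13, 0]
    - [2, 16, 0]
    - [2.4, 19, 0]
    - [2.8, 22, 0]
    - [3.1, 24.5, 0]
    - [3.4, 26.5, 0]
  spin: [0, 0, 0, 0, 0, 0, 0, 0, 0, 0]

```text
time: 4.58
tcp_pos: [519.7, -53.9, 249.4]
orientation: [-0.004, 0.13, 0.992, 0.001]
contact_force: [-0.0, -0.4, -2.0]
width: 37.8
grip_force: 50.8
```

arm_command:
  gripper: [200, 200, 200, 200, 200, 200, 200, 200, 200, 200]
  dp:
    - [0.2, 2, 0]
    - [0.4, 4, 0]
    - [0.6, 6, 0]
    - [0.8, 8, 0]
    - [1.1, 10, 0]
    - [1.4, 12, 0]
    - [1.6, 13.5, 0]
    - [1.8, 15, 0]
    - [1.9, 15.7, 0]
    - [1.9, 15.7, 0]
  spin: [-0.05, -0.1, -0.16, -0.22, -0.28, -0.34, -0.4, -0.45, -0.4935, -0.4935]

```text
time: 5.42
tcp_pos: [541.9, 101.3, 249.4]
orientation: [-0.004, -0.117, 0.993, 0.001]
contact_force: [0.3, -0.1, -3.6]
width: 37.7
grip_force: 50.8
```

arm_command:
  gripper: [200, 200, 200]
  dp:
    - [0, 0, 0]
    - [0, 0, 0]
    - [0, 0, 0]
  spin: [0, 0, 0]

```text
time: 5.67
tcp_pos: [543.7, 98.9, 252.1]
orientation: [-0.001, -0.115, 0.993, -0.0]
contact_force: [-0.3, -0.3, -3.0]
width: 37.9
grip_force: 50.8
```

```bash
python3 - <<'E'
from h import *
s=r.read_state(); k=cam('wrist',s); im,d=r.grab_frame('wrist'); P=cloud(d,k)
T=R.from_quat(np.roll(s['orientation'],-1)).as_matrix()
print(s['time'],s['tcp_pos'],'tooly',np.degrees(np.arctan2(T[1,1],T[0,1])),s['width'])
L=(P-s['tcp_pos'])@T
sub=np.zeros(d.shape,bool); sub[160:310,226:290]=1
m=sub&(abs(L[...,2]-8)<12)&(d>0)
Q=L[m]; A=np.c_[Q[:,:2],np.ones(len(Q))]
print('plate tool x',Q[:,0].min(),Q[:,0].max(),'plane',np.linalg.lstsq(A,Q[:,2],rcond=None)[0])
m=(P[...,2]>173)&(P[...,2]<186)&(d>0)&(P[...,0]<560)&(P[...,0]>480)
m=cv2.morphologyEx(m.astype(np.uint8),2,np.ones((3,3)))
Q=P[m>0]; print('bar wrist',len(Q),cv2.minAreaRect(Q[:,:2].astype(np.float32)),np.percentile(Q[:,2],[50,95,99]))
cv2.imwrite('pics/d.png',im)
im,_=r.grab_frame('side'); cv2.imwrite('pics/e.png',im)
E
```

```text
5.6667 [543.70987272  98.90218314 252.14387818] tooly 103.2231171920732 37.9308092475338
plate tool x -39.730517281064984 41.192680007035015 plane [4.87974908e-03 2.64875321e-03 9.46509083e+00]
bar wrist 1269 ((524.1016235351562, 92.29698181152344), (10.480502128601074, 138.0596466064453), 13.888333320617676) [178.99746322 180.44074141 180.97834253]
```

View pics/d.png

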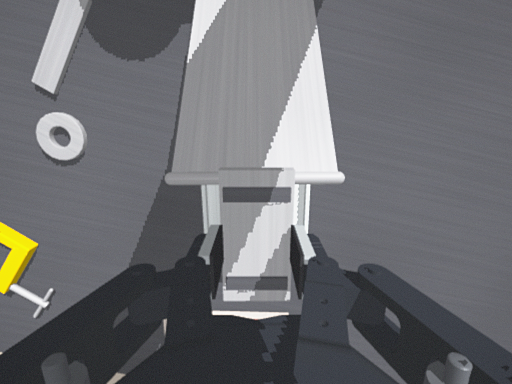

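View pics/e.png

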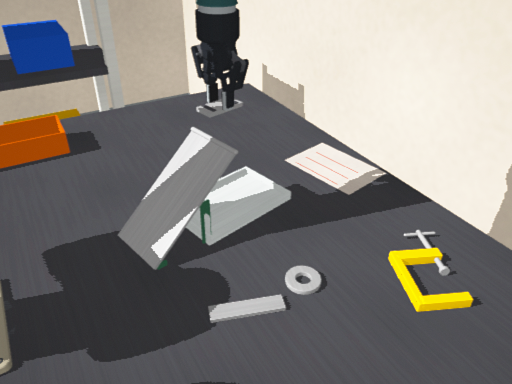

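The wrist view shows the plate lengthwise across the bar (bar at row 178, plate end at row 168). It is level to 0.005 rad, its middle is about 20 mm out and its underside about 54 mm above the bar. I'll shift 4 mm outward, lower 20 mm, and then release.

arm_command:
  gripper: [200, 200, 200, 200, 200, 200]
  dp:
    - [-0.2, -0.1, 1]
    - [-0.4, -0.1, 2]
    - [-0.4, -0.1, 2]
    - [-0.4, -0.1, 2]
    - [-0.4, -0.1, 2]
    - [-0.4, -0.1, 2]
  spin: [0, 0, 0, 0, 0, 0]

```text
time: 6.27
tcp_pos: [548.8, 99.3, 233.5]
orientation: [0.0, -0.116, 0.993, -0.0]
contact_force: [-0.2, 0.3, -2.2]
width: 37.8
grip_force: 50.8
```

arm_command:
  gripper: [0, 0, 0, 0, 0, 0, 0, 0, 0, 0]
  dp:
    - [0, 0, 0]
    - [0, 0, 0]
    - [0, 0, 0]
    - [0, 0, 0]
    - [0, 0, 0]
    - [0, 0, 0]
    - [0, 0, 0]
    - [0, 0, 0]
    - [0, 0, 0]
    - [0, 0, 0]
  spin: [0, 0, 0, 0, 0, 0, 0, 0, 0, 0]

```text
time: 7.1
tcp_pos: [548.6, 99.4, 233.3]
orientation: [-0.0, -0.116, 0.993, 0.0]
contact_force: [0.7, 0.5, 0.4]
width: 85.2
grip_force: 0.0
```

arm_command:
  gripper: [0, 0, 0, 0, 0, 0, 0, 0]
  dp:
    - [0, 0, -3]
    - [0, 0, -6]
    - [0, 0, -8]
    - [0, 0, -10]
    - [0, 0, -10]
    - [0, 0, -10]
    - [0, 0, -10]
    - [0, 0, -10]
  spin: [0, 0, 0, 0, 0, 0, 0, 0]

```text
time: 7.77
tcp_pos: [547.8, 99.3, 331.6]
orientation: [-0.001, -0.116, 0.993, 0.0]
contact_force: [0.8, -0.1, -0.2]
width: 85.5
grip_force: 0.0
```

```bash
python3 - <<'E'
from h import *
s=r.read_state(); print(s['time'],s['tcp_pos'],s['width'])
a,d=r.grab_frame('scene'); P=cloud(d,cam('scene')); 
t=np.array([523.5+37.5*.973,92.5+37.5*.23]); ax=np.array([-.973,-.23]); ay=np.array([.23,-.973])
L=np.stack([(P[...,:2]-t)@ax,(P[...,:2]-t)@ay,P[...,2]-6],-1)
m=(abs(L[...,0])<108)&(abs(L[...,1])<66)&(L[...,2]>4)&(L[...,2]<40)
m=cv2.morphologyEx(m.astype(np.uint8),2,np.ones((3,3)))>0
Q=L[m]; print(len(Q))
if len(Q)>5: print(cv2.minAreaRect(Q[:,:2].astype(np.float32)),np.percentile(Q[:,2],[5,50,95]))
w,_=r.grab_frame('wrist')
cv2.imwrite('pics/f.png',np.hstack([cv2.resize(a[160:300,260:400],(384,384)),w[:, :412]]))
E
```

```text
7.7667 [547.81707836  99.27881337 331.56688266] 85.4973760871661
494
((40.245323181152344, 10.73629379272461), (160.58270263671875, 62.00099182128906), 17.998966217041016) [ 7.45454546 10.45786936 13.27676787]
```

View pics/f.png

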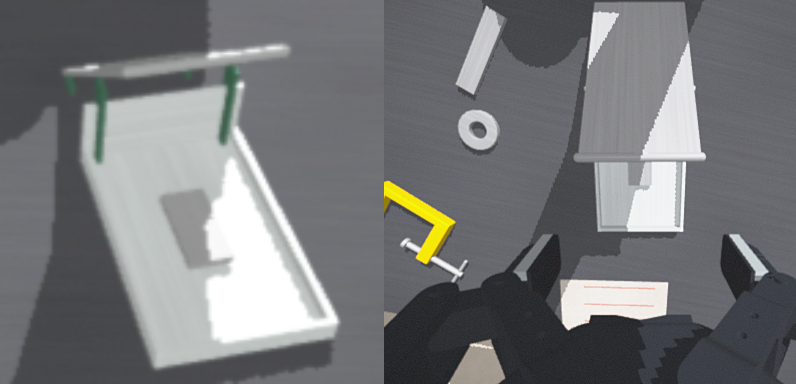

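The plate lies flat in the tray with no beads showing on top. Its upper face is about 10 mm above the floor, which equals the plate plus its beads, and the robot is clear. Handing in.

```bash
python3 -c "
from bench import r
print(r.job_done())"
```

```text
the job is handed in; nothing more can be done
None
```

The plate flipped over the ramp edge, landed flat in the tray bead side down (seen in the last picture), and the job is handed in at about 8 s; no verdict was returned.

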